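Refit a cartridge fuse in the garage's fuse base and switch on

ROBOT

A 6-joint arm with a two-finger parallel gripper is mounted at the origin on the work surface. World frame = base frame: x ahead of the robot, y to its left, z up, the work surface at z = 0. Lengths are in m, angles in rad, forces in N, time in s.
With the tool pointing down it reaches from about 0.35 to 0.85 m from the base axis. Payload 8.1 kg.
Tool frame: the origin (TCP) lies on the mounting face of the last link; the fingertips stand 186 mm ahead of it and the grasp point (between the pads) lies 167 mm ahead of it; z points along the fingers, y is the line along which they close (so a half turn about z gives the same grasp; the last joint's range is limited). The gripper opens to 93 mm and grips with 3 to 60 N. Pads are 15 mm wide; open, the fingers measure 128 mm over their backs; the gripper's body (75 mm by 188 mm) begins 65 mm behind the grasp point.
Start: joints at [-1.199, 0.13, 1.488, -0, 1.523, -0.085], TCP at [0.265, -0.538, 0.405] pointing down, gripper open.
Joint ranges: [-2.96, 2.96], [-0.89, 2.26], [0.02, 2.5], [-1.34, 4.48], [0, 2.73], [-2.66, 2.66]. Speed limits (rad/s): [2.39, 2.39, 2.79, 3.14, 3.14, 3.14].

INTERFACE

Orientations are given as a rotation vector (axis times angle).
In Python, from plant import * gives the robot as it stands. The module is installed in compiled form; this text tells all that it offers.
- The arm moves only by the tool arm_command, never from a script. Its argument "increments" is a list of rows, each a list of 6 numbers: the shift along the tool's x, y, z in units of 0.2 m (1.0 is 0.2 m), then the turn, a rotation vector about the tool's x, y, z in units of pi rad (1.0 is pi rad). A call has exactly 5 rows; each row is the pose to reach, as a shift and turn from the pose commanded when the call began, along the tool's axes at that moment, turning the shorter way round; what a row does not reach only later rows make up. A row lasts 1/8 s, in which the tool goes at most 62.5 mm and 10.7 degrees, less where a joint would pass 70% of its speed; a pose out of reach is approached as far as the arm can. A call with a number of a shift or a turn outside -1 to 1 is refused whole. A call with a gripper value outside its range is refused whole. "fingers" is the closure, from -1 (fully open) to 1 (shut), set as the call begins (left out, the last holds). The fingers move at their own pace and stop on an object; "force" is the grip in N (left out, the last holds). Time passes only in rows, so rows that repeat a pose let the fingers close, or fill a call up. It gives the time, the measured TCP pose, the force, the opening and the grip force at its end, in the units of the state.
- read_state(): the state, without advancing time (a new reading comes with each control period).
- read_camera(name): name is "scene" or "side" or "wrist"; returns a dict with "image" (400x640x3 uint8, red, green, blue), "fx", "fy", "cx", "cy" (pixels), "T" (4x4, takes a point from camera to world coordinates). Camera axes: x right, y down, z forward; pixel columns grow to the right and rows downward; lengths in m; the calibration is good to about 2 mm. A picture is of the moment at which its call begins. There is no depth.
- close_job(): hands the job in; it is judged then, once.
The state is a dict: "t": time; "q": joint angles; "dq": joint speeds; "joint_torque": joint torques, N m; "tool_pos": TCP position; "orientation": TCP orientation; "force": force on the tool from outside, world axes, zero at the start; "wrist_torque": the same for the moment, N m; "opening": finger opening in m; "gripper_force": force on a finger pad.
Only numpy, scipy, OpenCV 4.12 (cv2) and the standard library are available. Lean on these libraries where they do the work, as an engineer would, in place of code of your own. Each camera call takes 0.05 s, during which the arm holds its last target. There are 200 camera calls.

TASK

Take from the wooden rack the fuse that is both full length and full width, and press it down between the two spring clips of the fuse base until both ends have snapped in and it lies fully home; press firmly but never harder than about 30 N, because the ceramic cracks. Only then push the isolator lever all the way over to switch on. Leave the two other fuses in the rack and everything else on the bench where it is.

Things in the scene. Friction and masses are not known exactly. Their poses are not given: they have to be found in the camera images.
- fuse: The fuse to fit: white ceramic bar 26 wide, 26 high, 78 long, with steel end tabs sticking out 6 mm at each end near its top (90 mm over all), chamfered below and above; 140 g nominal. Lies level, right way up, in one of the rack's three places (at random); same either way round. Origin at the bar's centre (13 mm above its underside), y along its length, z up.
- fuse_short: Too short fuse, 26 mm wide, 70 mm over all, in the rack; leave it there. Origin and axes as for the fuse.
- fuse_thin: Too thin fuse, 17 mm wide, 90 mm over all, in the rack; leave it there. Origin and axes as for the fuse.
- rack: Wooden rack fixed to the bench, board 200 (x) by 76 (y) by 8 mm. Places at its x = -60, 0, +60 mm; fuses lie along its y on ledges (top 16 mm above the bench, 10 mm wide, 25 mm either side of the middle) between stops 20 mm high and 32 mm apart; the middle 40 mm of a fuse is free for fingers. Origin at the underside's centre.
- holder: Grey foot plate of the fuse base, fixed to the bench, 90 mm (x) by 250 mm (y), 12 mm thick. On it, at its x = y = 0, the black sprung carrier with the clips, and at y = +128 mm the isolator lever's grey housing (70 x 50 mm, top 37 mm above the bench). Origin on the bench under the middle of the carrier; z up.
- seat (a point): Centre of the fuse's place in the carrier: when home, the fuse's origin lies here and its length along this point's y (the holder's y). 63 mm above the bench when unloaded; moves with the carrier. Ledges 27 mm either side of the middle (10 mm wide, top 13 mm below this point) carry the fuse; the middle 40 mm is free for fingers.
- carrier: Black plate (62 x 136 x 8 mm) on soft rubber mounts: it sinks straight down under load, about 1 mm per 1.2 N, at most 20 mm (about 25 N), and rises again, so pressing the fuse only to the measured height does not snap it in: go by force. Its top lies 21 mm below the seat point. Origin at its underside's centre.
- clip_a: Copper spring clip at the seat's +y end. Origin: middle of its round nose (8 mm thick, 18 mm wide), 14 mm above the seat point; flared mouth up to 28 mm above the seat. Noses 83 mm apart at rest. Springs outward (1.7 N per mm, at most 9 mm), then closes over the upper chamfer of the fuse's end tab. Snapping in both ends takes about 12 to 16 N downward in all; 20 N surely suffices.
- clip_b: The same copper clip, mirrored, at the seat's -y end.
- lever (a joint): Isolator lever angle, rad: 0 = off, leaning 0.5 rad towards the holder's -x; 1 = on, leaning 0.5 rad to +x. It starts within 0.15 of off. It stays where it is left and turns with about 1 N at its knob.
- lever_tip (a point): Centre of the lever's black ball knob, 26 mm in diameter, 70 mm from the hinge; the hinge lies 34 mm above the bench at the holder's x = 0, y = +128 mm and runs along the holder's y. Steel stem 10 mm thick.
- carburettor: Aluminium carburettor standing on the bench, about 100 x 100 x 125 mm; bystander. Origin at its underside's centre.
- wrench: Wrench lying on the bench; bystander.
- screwdriver: Screwdriver lying on the bench at the right; bystander.
- bolt_jar: Small jar, 64 mm in diameter, 80 mm high; bystander.
- oil_can: Grey can, 66 mm in diameter, 170 mm high, at the left; bystander.
- bearing: Steel bearing ring, 52 mm in diameter, 15 mm high; bystander.
Things that resemble listed ones, but are neither listed nor needed, are in the scene too. Leave any black or blue look-alike of the fuse alone.

How it is judged:
By the outcome, as a careful person would: the job done as asked, in the order asked, and still so for the second after the job is handed in, with the robot touching nothing.
It also fails if it takes over 58 s, if anything falls off the work surface, if the arm or the gripper's body presses on something with over 40 N, if the wrist force passes 120 N, or if a joint passes its speed limit or range.

## Working session

There is one attempt and no reset: what is moved stays moved. The work goes in short steps, Python scripts to look and compute and a tool call to move; the robot and the scene stay as the last step left them, time stands still between calls to the robot, and variables do not carry over. Pictures are saved under pics/ and viewed, at most 13 in all, crops included, and the job is handed in when it is done.

Besides the shell and the picture viewer there is one more tool, called after "Emit:" as name(argument=value, ...) on one line, values as JSON. arm_command: Moves the arm, as the interface text tells. Shifts and turns lie within -1 to 1; 1 stands for 0.2 m of shift or pi rad of turn. Its arguments: {"type":"object","properties":{"increments":{"type":"array","items":{"type":"array","items":{"type":"number","minimum":-1,"maximum":1}}},"fingers":{"type":"number"},"force":{"type":"number"}},"required":["increments"]}

```bash
mkdir -p pics; cat > h.py <<'E'
from plant import *
import numpy as np, cv2, pickle
from scipy.spatial.transform import Rotation as R
def snap(n,f):
    c=read_camera(n); cv2.imwrite(f'pics/{f}.png',c['image'][:,:,::-1]); pickle.dump(c,open(f'pics/{f}.pkl','wb')); return c
def load(f): return pickle.load(open(f'pics/{f}.pkl','rb'))
def px2w(c,u,v,z):
    d=c['T'][:3,:3]@np.array([(u-c['cx'])/c['fx'],(v-c['cy'])/c['fy'],1]); o=c['T'][:3,3]
    return o+d*(z-o[2])/d[2]
def w2px(c,p):
    q=c['T'][:3,:3].T@(np.array(p)-c['T'][:3,3]); return np.array([c['fx']*q[0]/q[2]+c['cx'],c['fy']*q[1]/q[2]+c['cy']])
def inc(p,rv=None):
    s=read_state(); r=R.from_rotvec(s['orientation'])
    d=r.inv().apply(np.array(p)-s['tool_pos'])/0.2
    t=np.zeros(3) if rv is None else (r.inv()*R.from_rotvec(rv)).as_rotvec()/np.pi
    return np.round(d,4),np.round(t,4)
def crop(f,u0,v0,u1,v1,k,g):
    i=cv2.imread(f'pics/{f}.png')[v0:v1,u0:u1]; cv2.imwrite(f'pics/{g}.png',cv2.resize(i,None,fx=k,fy=k,interpolation=cv2.INTER_CUBIC))
E
python3 - <<'E'
from h import *
np.set_printoptions(precision=4,suppress=True)
for n in('scene','side','wrist'):
    c=snap(n,n+'0'); print(n,c['fx'],c['cx'],c['cy'],c['T'])
s=read_state(); print(s)
a=np.vstack([cv2.imread('pics/scene0.png'),]); 
E
```

```text
scene 376.9761086167874 323.767926298362 205.31232617111456 [[-0.7204  0.4691 -0.5109  1.3173]
 [ 0.6933  0.5069 -0.5122  0.7218]
 [ 0.0187 -0.7232 -0.6904  1.0074]
 [ 0.      0.      0.      1.    ]]
side 434.13909997287107 315.36002773258275 207.84883300501684 [[-0.8914 -0.3315  0.309   0.2703]
 [-0.4531  0.6383 -0.6223  0.7506]
 [ 0.0091 -0.6948 -0.7192  0.9173]
 [ 0.      0.      0.      1.    ]]
wrist 278.5796786431394 320.74952374773017 197.87433957867472 [[ 0.4413 -0.8594 -0.2584  0.3379]
 [-0.8974 -0.4234 -0.1244 -0.5034]
 [-0.0026  0.2868 -0.958   0.3831]
 [ 0.      0.      0.      1.    ]]
{'t': 0.15, 'q': array([-1.1994,  0.131 ,  1.489 ,  0.    ,  1.523 , -0.0854]), 'dq': array([-0.0019, -0.002 , -0.0046, -0.0014,  0.0005,  0.0009]), 'joint_torque': array([  0.0003, -56.0473, -49.2336,   0.0769,   0.0305,  -0.0001]), 'tool_pos': array([ 0.2646, -0.5383,  0.4039]), 'orientation': array([-3.0586, -0.711 ,  0.0003]), 'force': array([ 0.7107, -0.0745, -0.0437]), 'wrist_torque': array([ 0.0471, -0.0135,  0.0179]), 'gripper_force': 0.0, 'opening': 0.09267756891815292}
```

View pics/scene0.png

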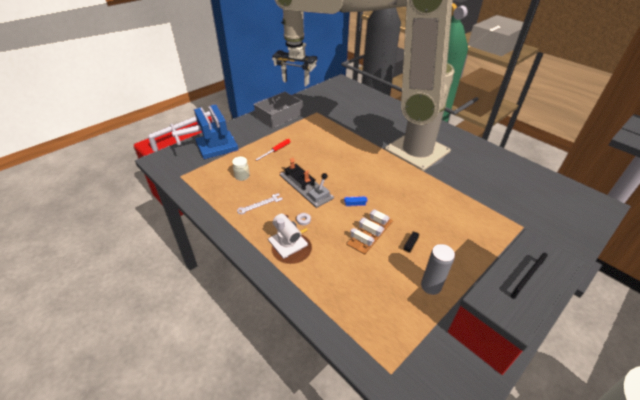

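View pics/side0.png

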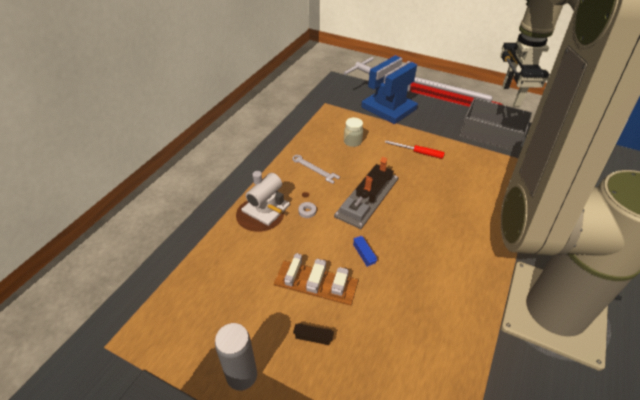

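The scene view shows the rack with three white fuses near (370,230) and the fuse base near (306,185). In the side view they are near (316,280) and (367,195). The blue look-alike is at side (365,250) and the black one at (314,333). Next I'll enlarge the side view.

```bash
python3 - <<'E'
from h import *
np.set_printoptions(precision=4,suppress=True)
crop('side0',260,145,420,305,5,'a'); crop('scene0',270,150,430,260,5,'b')
a=cv2.imread('pics/a.png');cv2.imwrite('pics/a2.png',cv2.resize(a,(600,600)))
c=load('side0')
for u,v,z in((317,278,.03),(294,270,.04),(341,281,.04),(365,208,.03),(398,178,.012),(337,212,.012)): print(px2w(c,u,v,z))
E
```

```text
[0.5393 0.1947 0.03  ]
[0.5974 0.2058 0.04  ]
[0.4808 0.1821 0.04  ]
[ 0.526  -0.0818  0.03  ]
[ 0.4895 -0.2666  0.012 ]
[ 0.5966 -0.0466  0.012 ]
```

View pics/a2.png

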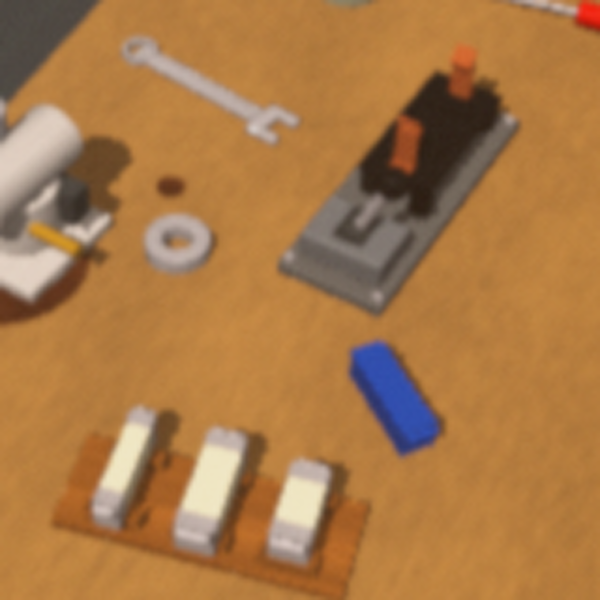

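The left fuse, side (294,270), is full length but thin. The middle one, (316,275), is long and wide. The right one, (341,281), is wide but short. So the target is the middle fuse, and the wrist view will confirm it. I'll move over the holder first.

```bash
cat >> h.py <<'E'
np.set_printoptions(precision=4,suppress=True)
def down(yaw): 
    return R.from_matrix(np.array([[np.cos(yaw),np.sin(yaw),0],[np.sin(yaw),-np.cos(yaw),0],[0,0,-1]]).T).as_rotvec()
E
python3 - <<'E'
from h import *
c=load('side0')
P=[px2w(c,260+u/3.75,145+v/3.75,.012) for u,v in((280,265),(380,312),(518,120))]
print(P,P[2]-P[1],P[0]-P[1]); print('centre',(P[0]+P[2])/2)
print(R.from_rotvec(read_state()['orientation']).as_matrix())
print(inc([.52,-.15,.36],down(np.radians(101))))
E
```

```text
[array([ 0.5964, -0.0305,  0.012 ]), array([ 0.5104, -0.0216,  0.012 ]), array([ 0.4907, -0.2712,  0.012 ])] [-0.0197 -0.2496  0.    ] [ 0.086  -0.0089 -0.    ]
centre [ 0.5435 -0.1509  0.012 ]
[[ 0.8975  0.4411 -0.0005]
 [ 0.4411 -0.8975  0.0013]
 [ 0.0001 -0.0014 -1.    ]]
(array([ 2.0024, -1.1789,  0.2216]), array([-0.0004, -0.0003, -0.4157]))
```

Emit:
arm_command(increments=[[0.2, -0.12, 0.02, 0, 0, -0.04], [0.4, -0.24, 0.04, 0, 0, -0.08], [0.6, -0.36, 0.07, 0, 0, -0.12], [0.8, -0.48, 0.09, 0, 0, -0.17], [1.0, -0.59, 0.11, 0, 0, -0.21]])

```text
t: 0.78
tool_pos: [0.3926, -0.3429, 0.3823]
orientation: [-2.661, -1.67, 0.0]
force: [0.2, -0.9, 0.5]
opening: 0.0931
gripper_force: 0.0
```

```bash
python3 - <<'E'
from h import *
print(inc([.52,-.15,.36],down(np.radians(85.5))))
E
```

```text
(array([1.1454, 0.1543, 0.1118]), array([-0.0001, -0.0001, -0.1182]))
```

Emit:
arm_command(increments=[[0.23, 0.03, 0.02, 0, 0, -0.03], [0.46, 0.06, 0.05, 0, 0, -0.06], [0.7, 0.1, 0.08, 0, 0, -0.09], [0.98, 0.15, 0.11, 0, 0, -0.118], [0.98, 0.15, 0.11, 0, 0, -0.118]], fingers=0.1)

```text
t: 1.4
tool_pos: [0.5063, -0.1783, 0.3598]
orientation: [-2.305, -2.132, -0.0]
force: [-0.8, 0.4, -0.4]
opening: 0.0476
gripper_force: 0.0
```

```bash
python3 - <<'E'
from h import *
s=read_state();print(s['tool_pos'],s['opening'],s['q'])
snap('wrist','w1')
c=load('w1');print(w2px(c,[.54,-.15,.0]))
cv2.imwrite('pics/w1b.png',cv2.resize(cv2.imread('pics/w1.png'),(800,500),interpolation=cv2.INTER_CUBIC))
E
```

```text
[ 0.5063 -0.1783  0.3598] 0.047563509335369895 [-0.4344 -0.0145  1.7212  0.0009  1.4364 -0.3566]
[345.7331 157.0651]
```

View pics/w1b.png

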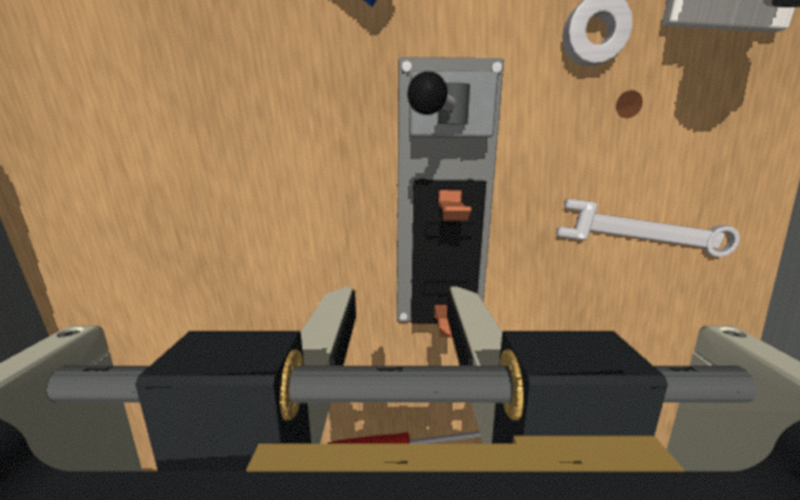

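Lever knob at about (427,93) and clip A at (453,203) in the enlarged view, but the gripper hides clip B. I'll back off in −y for a complete view.

Emit:
arm_command(increments=[[-0.15, 0.05, 0.05, 0, 0, 0], [-0.3, 0.1, 0.1, 0, 0, 0], [-0.45, 0.15, 0.15, 0, 0, 0], [-0.45, 0.15, 0.15, 0, 0, 0], [-0.45, 0.15, 0.15, 0, 0, 0]])

```text
t: 2.08
tool_pos: [0.5268, -0.2741, 0.3308]
orientation: [-2.314, -2.124, 0.0]
force: [-0.3, 0.1, 0.1]
opening: 0.0421
gripper_force: 0.0
```

```bash
python3 - <<'E'
from h import *
s=read_state();print(s['tool_pos'],s['opening'])
c=snap('wrist','w2')
a=np.array([w2px(c,p) for p in([.47,0.02,.0],[.61,-.27,0])]);print(a)
crop('w2',250,40,400,240,3,'w2b')
E
```

```text
[ 0.5268 -0.2741  0.3308] 0.04209474535662983
[[ 223.6073 -140.2749]
 [ 392.2622  177.6632]]
```

View pics/w2b.png

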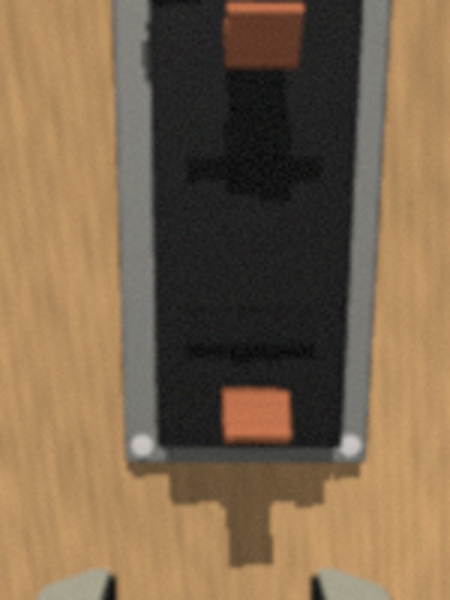

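Clip A's top edge spans x 226–304 at y 3 in the crop, and clip B spans (222..292, 388..440). The carrier's lower corners are (158,447) and (342,447), and the plate's are (126,462) and (366,460). I'll fit the holder pose to these.

```bash
python3 - <<'E'
from h import *
from scipy.optimize import least_squares
A=load('w1');B=load('w2')
f=lambda x,y:(250+x/3,40+y/3)
g=lambda x,y:(x/1.25,y/1.25)
# cam, holder xyz (plate flag), pixel, which comps
O=[(B,(-31,-68,42,0),f(158,447)),(B,(31,-68,42,0),f(342,447)),
(B,(-45,-125,12,1),f(127,461)),(B,(45,-125,12,1),f(366,460)),
(A,(-31,68,42,0),g(412,181)),(A,(31,68,42,0),g(487,181)),
(A,(-45,125,12,1),g(399,59)),(A,(45,125,12,1),g(503,59)),(A,(-45,-125,12,1),g(399,322)),]
L=[(B,'x',-31,42,152,0),(B,'x',31,42,360,0),(B,'c',0,91,265,3),(B,'c',0,91,257,414)]
def W(p,h): c,s=np.cos(p[2]),np.sin(p[2]); x,y=h[0]/1e3,h[1]/1e3+(p[3] if h[3] else 0); return [p[0]+c*x-s*y,p[1]+s*x+c*y,h[2]/1e3]
def res(p):
    r=[]
    for c,h,u in O: r+=list(w2px(c,W(p,h))-u)
    for c,_,hx,z,x,y in L:
        u,v=f(x,y); w=px2w(c,u,v,z/1e3); d=w[:2]-p[:2]; r.append((np.cos(p[2])*d[0]+np.sin(p[2])*d[1]-hx/1e3)*1000)
    return np.array(r)
s=least_squares(res,[.54,-.15,-.08,0.02],loss='soft_l1');print(s.x,np.degrees(s.x[2]));print(res(s.x).round(1))
p=s.x
print('clipA top w2',f(265,3), 'pred tops', w2px(B,W(p,(0,45,91,0)))*1,w2px(B,W(p,(0,-45,91,0))))
k=px2w(A,*g(427,93),.095);print('knob',k)
print('to rack', inc([.54,.15,.33],down(np.radians(101.7))), inc([.54,.15,.33])[0])
E
```

```text
[ 0.5469 -0.1992 -0.0822  0.0426] -4.708094223203299
[-0.4  0.6  0.6  0.4 -0.6  1.6  0.6  1.7  1.  -0.7 -0.1 -0.4 -1.4 -1.7
  0.8 -1.3 -1.7  0.6  1.5 -0.9  0.1 -0.5]
clipA top w2 (338.3333333333333, 41.0) pred tops [337.954   53.6036] [336.3201 177.536 ]
knob [ 0.5329 -0.0687  0.095 ]
to rack (array([ 2.1162, -0.1141,  0.0058]), array([ 0.    , -0.    , -0.0919])) [ 2.1162 -0.1141  0.0058]
```

Emit:
arm_command(increments=[[0.25, 0, -0.05, 0, 0, -0.02], [0.5, 0, -0.1, 0, 0, -0.04], [0.75, 0, -0.1, 0, 0, -0.06], [1.0, 0, -0.1, 0, 0, -0.08], [1.0, 0, -0.1, 0, 0, -0.09]])

```text
t: 2.75
tool_pos: [0.544, -0.0706, 0.3516]
orientation: [1.981, 2.437, 0.002]
force: [-0.2, -0.4, -0.1]
opening: 0.0419
gripper_force: 0.0
```

Emit:
arm_command(increments=[[0.25, 0.05, 0.05, 0, 0, 0], [0.5, 0.1, 0.1, 0, 0, 0], [0.75, 0.15, 0.1, 0, 0, 0], [0.93, 0.19, 0.1, 0, 0, 0], [0.93, 0.19, 0.1, 0, 0, 0]])

```text
t: 3.38
tool_pos: [0.5443, 0.1174, 0.3312]
orientation: [1.985, 2.434, 0.001]
force: [-0.7, 0.5, -0.3]
opening: 0.042
gripper_force: 0.0
```

```bash
python3 - <<'E'
from h import *
s=read_state();print(s['tool_pos'],s['opening'])
c=snap('wrist','w3')
a=np.array([w2px(c,p) for p in([.44,0.25,.0],[.64,.14,0])]);print(a)
crop('w3',200,20,440,200,3.3,'w3b')
E
```

```text
[0.5443 0.1174 0.3312] 0.04197270521274441
[[243.3131  39.5682]
 [405.1245 184.2301]]
```

View pics/w3b.png

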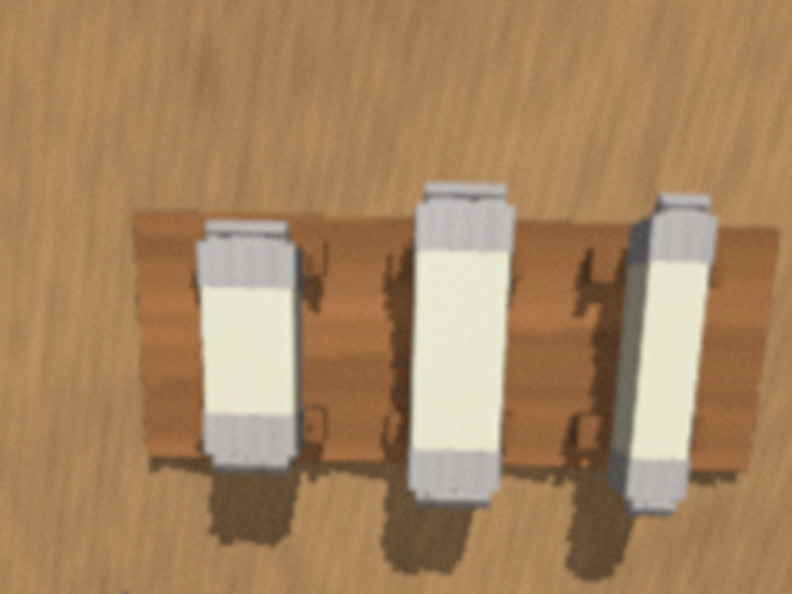

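Candidates in this crop are (250,345), wide but short; (460,345), wide and long; and (665,355), long but thin. The middle one is the only fuse both full length (185–505) and full width (416–515), and this crop confirms it.

```bash
python3 - <<'E'
from h import *
c=load('w3')
f=lambda x,y:px2w(c,200+x/3.3,20+y/3.3,.042)
a,b,d,e=f(416,202),f(514,204),f(410,491),f(497,493)
print(a,b,d,e,np.linalg.norm(a-b),np.linalg.norm(d-e),np.linalg.norm(a-d),np.linalg.norm(b-e))
v=(a+b-d-e);yaw=np.arctan2(v[1],v[0]);m=(a+b+d+e)/4
print(m,np.degrees(yaw))
g=lambda x,y:px2w(c,200+x/3.3,20+y/3.3,.008)
P=[g(135,212),g(778,228),g(748,470),g(150,458)]
print(P,np.mean(P,0)); w=P[1]-P[0];w2=P[2]-P[3];print(np.degrees(np.arctan2(w[1],w[0])),np.degrees(np.arctan2(w2[1],w2[0])))
for z in(.27,.197):print(inc([m[0],m[1],z],down(yaw)))
E
```

```text
[0.5287 0.2244 0.042 ] [0.5548 0.2293 0.042 ] [0.5433 0.1465 0.042 ] [0.5687 0.1511 0.042 ] 0.026580832229075015 0.02574793921209489 0.0792691312567045 0.07938828346705662
[0.5489 0.1878 0.042 ] 100.33916888789267
[array([0.4449, 0.208 , 0.008 ]), array([0.6392, 0.2433, 0.008 ]), array([0.6532, 0.1697, 0.008 ]), array([0.4589, 0.1339, 0.008 ])] [0.549  0.1887 0.008 ]
10.284577191387651 10.450883359617093
(array([0.3476, 0.0936, 0.3055]), array([0.0001, 0.0002, 0.0066]))
(array([0.3478, 0.0934, 0.6705]), array([0.0001, 0.0002, 0.0066]))
```

Emit:
arm_command(increments=[[0.17, 0.05, 0.1, 0, 0, 0.003], [0.348, 0.093, 0.2, 0, 0, 0.0066], [0.348, 0.093, 0.35, 0, 0, 0.0066], [0.348, 0.093, 0.45, 0, 0, 0.0066], [0.348, 0.093, 0.45, 0, 0, 0.0066]])

```text
t: 4.05
tool_pos: [0.5484, 0.186, 0.2389]
orientation: [-2.015, -2.408, 0.005]
force: [-0.3, 0.5, 0.3]
opening: 0.0418
gripper_force: 0.0
```

```bash
python3 - <<'E'
from h import *
print(inc([.5489,.1878,.200],down(np.radians(100.35))))
E
```

```text
(array([0.0086, 0.0048, 0.1945]), array([-0.0012,  0.0002, -0.0012]))
```

Emit:
arm_command(increments=[[0.004, 0.004, 0.07, 0, 0, 0], [0.004, 0.004, 0.14, 0, 0, 0], [0.004, 0.004, 0.19, 0, 0, 0], [0.004, 0.004, 0.195, 0, 0, 0], [0.004, 0.004, 0.195, 0, 0, 0]])

```text
t: 4.68
tool_pos: [0.5498, 0.1885, 0.2018]
orientation: [2.015, 2.411, 0.0]
force: [0.2, 0.4, 0.1]
opening: 0.042
gripper_force: 0.0
```

Emit:
arm_command(increments=[[0, 0, 0, 0, 0, 0], [0, 0, 0, 0, 0, 0], [0, 0, 0, 0, 0, 0], [0, 0, 0, 0, 0, 0], [0, 0, 0, 0, 0, 0]], fingers=1, force=50)

```text
t: 5.3
tool_pos: [0.5498, 0.1884, 0.2021]
orientation: [2.015, 2.41, 0.0]
force: [-2.4, 0.1, 5.3]
opening: 0.0253
gripper_force: 50.0
```

Emit:
arm_command(increments=[[0, 0, -0.1, 0, 0, 0], [0, 0, -0.25, 0, 0, 0], [0, 0, -0.45, 0, 0, 0], [0, 0, -0.6, 0, 0, 0], [0, 0, -0.6, 0, 0, 0]])

```text
t: 5.92
tool_pos: [0.5509, 0.1887, 0.3258]
orientation: [2.012, 2.407, 0.009]
force: [-0.1, 0.5, -1.6]
opening: 0.0258
gripper_force: 50.0
```

```bash
python3 - <<'E'
from h import *
s=read_state();print(s['force'],s['wrist_torque'],s['tool_pos'])
hy=-.0822
print(inc([.5469,-.1992,.32],down(np.pi/2+hy)))
E
```

```text
[-0.1063  0.5009 -1.557 ] [-0.0098 -0.1111  0.0141] [0.5509 0.1887 0.3258]
(array([-1.905 , -0.3639,  0.0255]), array([ 0.0022, -0.0004,  0.083 ]))
```

```bash
python3 - <<'E'
from h import *
B=load('w2');p=np.array([.5469,-.1992]);a=-.0822
for z in(.091,.077):
  for x,y in((265,3),(263,68),(257,388),(257,440)):
    w=px2w(B,250+x/3,40+y/3,z)[:2]-p; print(z,x,y,np.array([np.cos(a)*w[0]+np.sin(a)*w[1],-np.sin(a)*w[0]+np.cos(a)*w[1]])*1000)
E
```

```text
0.091 265 3 [ 0.1819 53.0411]
0.091 263 68 [-0.0878 39.1608]
0.091 257 388 [ -0.5719 -38.2903]
0.091 257 440 [ -0.3973 -52.5285]
0.077 265 3 [ 0.97   56.2121]
0.077 263 68 [ 0.683 41.445]
0.077 257 388 [  0.168  -40.9538]
0.077 257 440 [  0.3538 -56.1016]
```

Emit:
arm_command(increments=[[-0.2, -0.04, 0, 0, 0, 0.01], [-0.4, -0.08, 0, 0, 0, 0.02], [-0.6, -0.12, 0, 0, 0, 0.03], [-0.8, -0.16, 0, 0, 0, 0.04], [-1.0, -0.2, 0, 0, 0, 0.05]])

```text
t: 6.55
tool_pos: [0.545, -0.0168, 0.3199]
orientation: [-2.197, -2.243, 0.002]
force: [0.4, 0.1, -1.7]
opening: 0.0256
gripper_force: 50.0
```

```bash
python3 - <<'E'
from h import *
print(inc([.5469,-.1992,.29],down(np.pi/2-.0822)))
E
```

```text
(array([-0.9121, -0.0089,  0.1492]), array([-0.0008, -0.0001,  0.0326]))
```

Emit:
arm_command(increments=[[-0.25, 0, 0, 0, 0, 0.01], [-0.5, 0, 0, 0, 0, 0.02], [-0.75, -0.005, 0.03, 0, 0, 0.033], [-0.91, -0.009, 0.1, 0, 0, 0.033], [-0.91, -0.009, 0.1, 0, 0, 0.033]])

```text
t: 7.18
tool_pos: [0.5465, -0.1993, 0.2985]
orientation: [-2.311, -2.122, 0.003]
force: [-0.4, 0.9, -2.5]
opening: 0.0255
gripper_force: 50.0
```

Emit:
arm_command(increments=[[0, 0, 0, 0, 0, 0], [0, 0, 0, 0, 0, 0], [0, 0, 0, 0, 0, 0], [0, 0, 0, 0, 0, 0], [0, 0, 0, 0, 0, 0]])

```text
t: 7.8
tool_pos: [0.548, -0.1973, 0.302]
orientation: [2.31, 2.128, 0.0]
force: [0.7, -0.9, -1.0]
opening: 0.0258
gripper_force: 50.0
```

```bash
python3 - <<'E'
from h import *
s=read_state();print(s['force'])
print(inc([.5469,-.1992,.27],down(np.pi/2-.0822)))
snap('side','s1'); snap('scene','c1')
crop('side0',330,150,410,230,5,'x'); crop('s1',330,130,420,220,5,'y')
c=load('s1');print(w2px(c,[.5469,-.1992,.063]),w2px(c,[.5469,-.1992,.12]))
crop('s1',320,110,440,220,5,'s1b')
E
```

```text
[ 0.6701 -0.9264 -1.0459]
(array([-0.0101, -0.005 ,  0.1599]), array([0.0001, 0.    , 0.0001]))
[374.5735 172.7386] [376.6953 157.8323]
```

View pics/s1b.png

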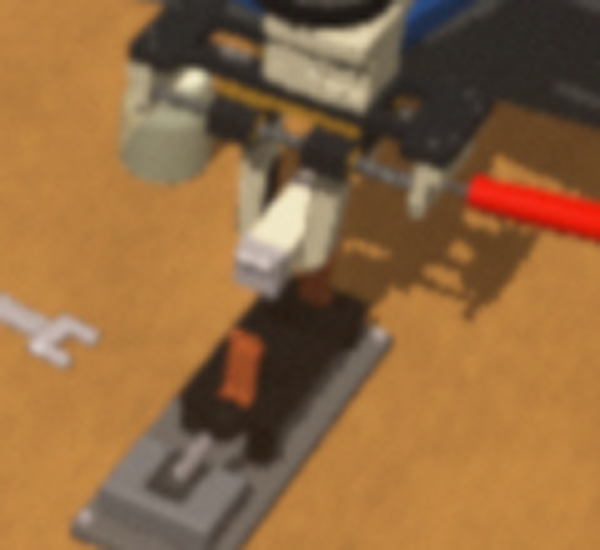

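The side view shows the fuse level and in line above the two clips (fuse end at (262,262), clip at (240,370) in the crop). Now I'll descend in stages.

Emit:
arm_command(increments=[[-0.01, -0.005, 0.06, 0, 0, 0], [-0.01, -0.005, 0.12, 0, 0, 0], [-0.01, -0.005, 0.18, 0, 0, 0], [-0.01, -0.005, 0.22, 0, 0, 0], [-0.01, -0.005, 0.22, 0, 0, 0]])

```text
t: 8.52
tool_pos: [0.5464, -0.1993, 0.2565]
orientation: [-2.31, -2.127, 0.001]
force: [-1.1, 0.2, -1.7]
opening: 0.0257
gripper_force: 50.0
```

Emit:
arm_command(increments=[[0, 0, 0.015, 0, 0, 0], [0, 0, 0.03, 0, 0, 0], [0, 0, 0.045, 0, 0, 0], [0, 0, 0.05, 0, 0, 0], [0, 0, 0.05, 0, 0, 0]])

```text
t: 9.15
tool_pos: [0.5468, -0.1994, 0.2479]
orientation: [-2.311, -2.128, -0.0]
force: [0.1, 0.4, -0.8]
opening: 0.0254
gripper_force: 50.0
```

Emit:
arm_command(increments=[[0, 0, 0.01, 0, 0, 0], [0, 0, 0.02, 0, 0, 0], [0, 0, 0.03, 0, 0, 0], [0, 0, 0.04, 0, 0, 0], [0, 0, 0.04, 0, 0, 0]])

```text
t: 9.78
tool_pos: [0.5473, -0.1997, 0.2406]
orientation: [2.31, 2.127, 0.001]
force: [-1.3, 1.3, 6.8]
opening: 0.0259
gripper_force: 50.0
```

Emit:
arm_command(increments=[[0, 0, 0.01, 0, 0, 0], [0, 0, 0.015, 0, 0, 0], [0, 0, 0.02, 0, 0, 0], [0, 0, 0.025, 0, 0, 0], [0, 0, 0.025, 0, 0, 0]])

```text
t: 10.4
tool_pos: [0.5476, -0.1998, 0.2364]
orientation: [2.309, 2.126, 0.002]
force: [-0.5, 0.9, 10.1]
opening: 0.0253
gripper_force: 50.0
```

Emit:
arm_command(increments=[[0, 0, 0.005, 0, 0, 0], [0, 0, 0.01, 0, 0, 0], [0, 0, 0.015, 0, 0, 0], [0, 0, 0.02, 0, 0, 0], [0, 0, 0.02, 0, 0, 0]])

```text
t: 11.02
tool_pos: [0.5472, -0.1996, 0.2313]
orientation: [2.31, 2.127, 0.001]
force: [2.5, 0.4, 5.6]
opening: 0.0257
gripper_force: 50.0
```

Emit:
arm_command(increments=[[0, 0, 0.005, 0, 0, 0], [0, 0, 0.01, 0, 0, 0], [0, 0, 0.015, 0, 0, 0], [0, 0, 0.015, 0, 0, 0], [0, 0, 0.015, 0, 0, 0]])

```text
t: 11.65
tool_pos: [0.5472, -0.1996, 0.2287]
orientation: [2.31, 2.127, 0.001]
force: [-0.1, 1.4, 8.2]
opening: 0.0251
gripper_force: 50.0
```

The force fell from 10 to 5.6 N, which matches a snap-in. I'll press on to about 20 N to be sure.

Emit:
arm_command(increments=[[0, 0, 0.008, 0, 0, 0], [0, 0, 0.016, 0, 0, 0], [0, 0, 0.024, 0, 0, 0], [0, 0, 0.03, 0, 0, 0], [0, 0, 0.03, 0, 0, 0]])

```text
t: 12.28
tool_pos: [0.5473, -0.1996, 0.2233]
orientation: [2.31, 2.127, 0.001]
force: [-3.2, 3.6, 14.4]
opening: 0.0254
gripper_force: 50.0
```

Emit:
arm_command(increments=[[0, 0, 0.005, 0, 0, 0], [0, 0, 0.01, 0, 0, 0], [0, 0, 0.015, 0, 0, 0], [0, 0, 0.02, 0, 0, 0], [0, 0, 0.02, 0, 0, 0]])

```text
t: 12.9
tool_pos: [0.5473, -0.1996, 0.2198]
orientation: [2.31, 2.127, 0.001]
force: [-6.0, 3.1, 19.2]
opening: 0.0256
gripper_force: 50.0
```

Emit:
arm_command(increments=[[0, 0, -0.02, 0, 0, 0], [0, 0, -0.04, 0, 0, 0], [0, 0, -0.06, 0, 0, 0], [0, 0, -0.078, 0, 0, 0], [0, 0, -0.078, 0, 0, 0]])

```text
t: 13.52
tool_pos: [0.5472, -0.1996, 0.2338]
orientation: [2.31, 2.127, 0.001]
force: [4.6, 0.4, 3.2]
opening: 0.0252
gripper_force: 50.0
```

Emit:
arm_command(increments=[[0, 0, 0, 0, 0, 0], [0, 0, 0, 0, 0, 0], [0, 0, 0, 0, 0, 0], [0, 0, 0, 0, 0, 0], [0, 0, 0, 0, 0, 0]], fingers=0.1)

```text
t: 14.15
tool_pos: [0.5467, -0.1995, 0.2333]
orientation: [-2.311, -2.128, 0.0]
force: [0.3, -0.3, 0.2]
opening: 0.0417
gripper_force: 0.0
```

Emit:
arm_command(increments=[[0, 0, -0.05, 0, 0, 0], [0, 0, -0.15, 0, 0, 0], [0, 0, -0.35, 0, 0, 0], [-0.2, 0, -0.5, 0, 0, 0], [-0.4, 0, -0.5, 0, 0, 0]])

```text
t: 14.78
tool_pos: [0.5415, -0.2804, 0.3396]
orientation: [2.303, 2.124, 0.004]
force: [0.3, -0.1, -0.1]
opening: 0.0422
gripper_force: 0.0
```

```bash
python3 - <<'E'
from h import *
s=read_state();print(s['tool_pos'],s['opening'],s['force'])
snap('wrist','w4')
crop('w4',230,0,430,200,3,'w4b')
E
```

```text
[ 0.5415 -0.2804  0.3396] 0.04217187592441497 [ 0.3396 -0.0547 -0.1056]
```

View pics/w4b.png

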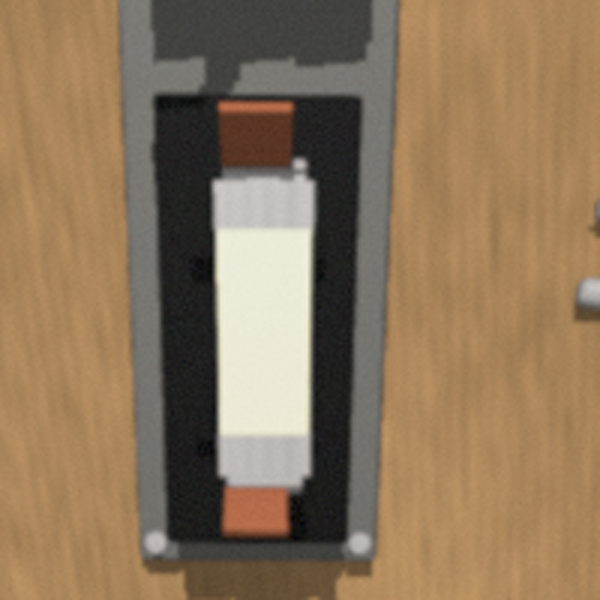

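Both end tabs lie under the clip noses (clip A (256,135), clip B (257,512)), so the fuse is seated and straight. Next I'll check its height by its apparent length and plan the lever push.

```bash
python3 - <<'E'
from h import *
c=load('w4');a=-.0822;p=np.array([.5469,-.1992])
for z in(.076,):
  for x,y in((264,178),(265,480)):
    w=px2w(c,230+x/3,y/3,z)[:2]-p; print(np.array([np.cos(a)*w[0]+np.sin(a)*w[1],-np.sin(a)*w[0]+np.cos(a)*w[1]])*1000)
W=lambda x,y:[p[0]+np.cos(a)*x-np.sin(a)*y,p[1]+np.sin(a)*x+np.cos(a)*y]
print(W(-.068,.128)); print(inc(W(-.068,.128)+[.34],down(np.pi/2+a)))
E
```

```text
[ 2.3325 39.2563]
[  2.5179 -40.6494]
[np.float64(0.489639358441371), np.float64(-0.06604888686798671)]
(array([ 1.0679, -0.3421, -0.0185]), array([ 0.0017,  0.0018, -0.0005]))
```

The fuse is home in height and length but about 2.4 mm off-centre towards +x. I'll regrip it and nudge it over before going to the lever.

Emit:
arm_command(increments=[[0.2, 0, 0, 0, 0, 0], [0.4, 0, 0.1, 0, 0, 0], [0.4, 0, 0.3, 0, 0, 0], [0.4, 0, 0.45, 0, 0, 0], [0.4, 0, 0.495, 0, 0, 0]])

```text
t: 15.45
tool_pos: [0.5462, -0.1989, 0.2334]
orientation: [-2.309, -2.127, 0.001]
force: [0.3, -0.1, -0.4]
opening: 0.0421
gripper_force: 0.0
```

Emit:
arm_command(increments=[[0, 0, 0, 0, 0, 0], [0, 0, 0, 0, 0, 0], [0, 0, 0, 0, 0, 0], [0, 0, 0, 0, 0, 0], [0, 0, 0, 0, 0, 0]], fingers=1, force=25)

```text
t: 16.08
tool_pos: [0.5474, -0.1999, 0.2353]
orientation: [2.309, 2.126, 0.002]
force: [3.5, -2.4, 1.7]
opening: 0.0259
gripper_force: 25.0
```

Emit:
arm_command(increments=[[0, -0.003, 0, 0, 0, 0], [0, -0.006, 0, 0, 0, 0], [0, -0.009, 0, 0, 0, 0], [0, -0.012, 0, 0, 0, 0], [0, -0.012, 0, 0, 0, 0]])

```text
t: 16.7
tool_pos: [0.5453, -0.1994, 0.2353]
orientation: [2.309, 2.126, 0.003]
force: [5.8, -0.8, 1.0]
opening: 0.0256
gripper_force: 25.0
```

Emit:
arm_command(increments=[[0, 0, 0, 0, 0, 0], [0, 0, 0, 0, 0, 0], [0, 0, 0, 0, 0, 0], [0, 0, 0, 0, 0, 0], [0, 0, 0, 0, 0, 0]], fingers=0.1)

```text
t: 17.32
tool_pos: [0.5443, -0.1992, 0.2342]
orientation: [-2.311, -2.128, 0.0]
force: [0.7, -0.2, 1.0]
opening: 0.042
gripper_force: 0.0
```

Emit:
arm_command(increments=[[0, 0, -0.05, 0, 0, 0], [0, 0, -0.15, 0, 0, 0], [0, 0, -0.35, 0, 0, 0], [-0.2, 0, -0.5, 0, 0, 0], [-0.4, 0, -0.5, 0, 0, 0]])

```text
t: 17.95
tool_pos: [0.539, -0.2802, 0.3406]
orientation: [2.303, 2.124, 0.004]
force: [0.0, -0.5, -0.1]
opening: 0.0421
gripper_force: 0.0
```

```bash
python3 - <<'E'
from h import *
s=read_state();print(s['tool_pos'],s['opening'],s['force'])
snap('wrist','w5')
crop('w5',260,20,400,200,3.3,'w5b')
a=-.0822;p=np.array([.5469,-.1992])
W=lambda x,y:[p[0]+np.cos(a)*x-np.sin(a)*y,p[1]+np.sin(a)*x+np.cos(a)*y]
print(inc(W(-.068,.128)+[.33],down(np.pi/2+a)))
E
```

```text
[ 0.539  -0.2802  0.3406] 0.04210267582933005 [ 0.0044 -0.4948 -0.1239]
(array([ 1.068 , -0.3305,  0.0366]), array([ 0.0017,  0.0018, -0.0005]))
```

View pics/w5b.png

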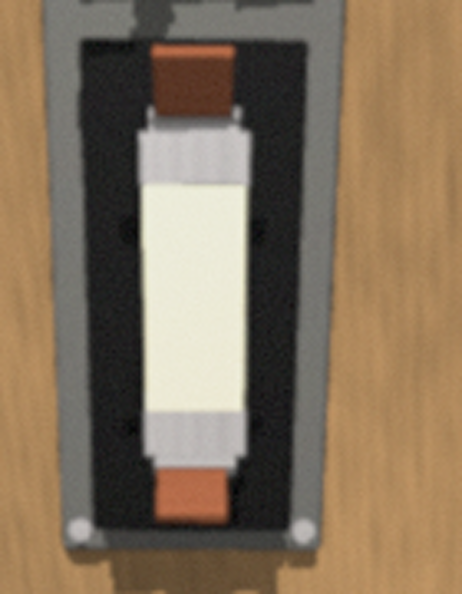

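The fuse now sits centred under both clips (clip A (193,80), clip B (192,495), fuse axis at about x 195). Now the lever.

Emit:
arm_command(increments=[[0.1, -0.15, 0, 0, 0, 0], [0.35, -0.3, 0, 0, 0, 0], [0.6, -0.34, 0, 0, 0, 0], [0.85, -0.34, 0, 0, 0, 0], [1.0, -0.34, 0, 0, 0, 0]], fingers=1)

```text
t: 18.62
tool_pos: [0.4864, -0.072, 0.3361]
orientation: [2.309, 2.128, 0.002]
force: [0.9, 0.1, -1.3]
opening: 0.0006
gripper_force: 0.0
```

Emit:
arm_command(increments=[[0.04, 0, 0.05, 0, 0, 0], [0.07, 0, 0.15, 0, 0, 0], [0.07, 0, 0.25, 0, 0, 0], [0.07, 0, 0.34, 0, 0, 0], [0.07, 0, 0.34, 0, 0, 0]])

```text
t: 19.25
tool_pos: [0.4868, -0.0605, 0.2647]
orientation: [-2.31, -2.126, 0.003]
force: [-0.1, 1.0, -0.1]
opening: 0.0006
gripper_force: 0.0
```

```bash
python3 - <<'E'
from h import *
s=read_state();print(s['opening'],s['force'])
a=-.0822;p=np.array([.5449,-.1992])
W=lambda x,y:[p[0]+np.cos(a)*x-np.sin(a)*y,p[1]+np.sin(a)*x+np.cos(a)*y]
for x in(-.05,0,.003): print(x,inc(W(x,.128)+[.27],down(np.pi/2+a)))
E
```

```text
0.0005918894601793728 [-0.1223  0.9788 -0.0709]
-0.05 (array([-0.0274,  0.0962, -0.0268]), array([-0.001 , -0.0001, -0.0003]))
0 (array([-0.0272,  0.3462, -0.0276]), array([-0.001 , -0.0001, -0.0003]))
0.003 (array([-0.0272,  0.3612, -0.0277]), array([-0.001 , -0.0001, -0.0003]))
```

Emit:
arm_command(increments=[[-0.025, 0.08, -0.025, 0, 0, 0], [-0.025, 0.16, -0.025, 0, 0, 0], [-0.025, 0.23, -0.025, 0, 0, 0], [-0.025, 0.3, -0.025, 0, 0, 0], [-0.025, 0.32, -0.025, 0, 0, 0]])

```text
t: 19.88
tool_pos: [0.5517, -0.0709, 0.2721]
orientation: [2.311, 2.127, 0.001]
force: [-0.4, -0.9, 0.1]
opening: 0.0007
gripper_force: 0.4
```

Emit:
arm_command(increments=[[0, 0.01, 0, 0, 0, 0], [0, 0.02, 0, 0, 0, 0], [0, 0.03, 0, 0, 0, 0], [0, 0.03, 0, 0, 0, 0], [0, 0.03, 0, 0, 0, 0]])

```text
t: 20.5
tool_pos: [0.5569, -0.0708, 0.2713]
orientation: [-2.311, -2.128, -0.0]
force: [-0.5, 0.5, 0.1]
opening: 0.0005
gripper_force: 0.3
```

Emit:
arm_command(increments=[[0, 0.004, 0, 0, 0, 0], [0, 0.008, 0, 0, 0, 0], [0, 0.012, 0, 0, 0, 0], [0, 0.016, 0, 0, 0, 0], [0, 0.016, 0, 0, 0, 0]])

```text
t: 21.12
tool_pos: [0.5602, -0.0711, 0.2713]
orientation: [2.311, 2.128, 0.0]
force: [-0.1, -0.4, -0.9]
opening: 0.0005
gripper_force: 0.3
```

Emit:
arm_command(increments=[[0, 0.004, 0, 0, 0, 0], [0, 0.008, 0, 0, 0, 0], [0, 0.012, 0, 0, 0, 0], [0, 0.012, 0, 0, 0, 0], [0, 0.012, 0, 0, 0, 0]])

```text
t: 21.75
tool_pos: [0.5625, -0.0713, 0.2713]
orientation: [-2.311, -2.128, 0.0]
force: [-1.0, 1.2, -0.8]
opening: 0.0004
gripper_force: 0.8
```

Emit:
arm_command(increments=[[0, 0.005, 0, 0, 0, 0], [0, 0.01, 0, 0, 0, 0], [0, 0.015, 0, 0, 0, 0], [0, 0.015, 0, 0, 0, 0], [0, 0.015, 0, 0, 0, 0]])

```text
t: 22.38
tool_pos: [0.5641, -0.0714, 0.2711]
orientation: [-2.308, -2.125, 0.006]
force: [-14.4, 1.8, 9.2]
opening: 0.0004
gripper_force: 7.9
```

Emit:
arm_command(increments=[[0, 0.004, 0, 0, 0, 0], [0, 0.008, 0, 0, 0, 0], [0, 0.012, 0, 0, 0, 0], [0, 0.012, 0, 0, 0, 0], [0, 0.012, 0, 0, 0, 0]])

```text
t: 23.0
tool_pos: [0.5652, -0.0715, 0.2709]
orientation: [-2.305, -2.123, 0.011]
force: [-26.5, 1.6, 17.7]
opening: 0.0005
gripper_force: 13.9
```

```bash
python3 - <<'E'
from h import *
s=read_state();print(s['force'],s['tool_pos'])
snap('side','s2'); 
crop('s2',310,140,430,240,5,'s2b')
c=load('s2');a=-.0822;p=np.array([.5449,-.1992])
W=lambda x,y:[p[0]+np.cos(a)*x-np.sin(a)*y,p[1]+np.sin(a)*x+np.cos(a)*y]
for t in(-.5,0,.3,.5): print(t,(w2px(c,W(.07*np.sin(t),.128)+[.034+.07*np.cos(t)])-[310,140])*5)
E
```

```text
[-26.4973   1.6341  17.7034] [ 0.5652 -0.0715  0.2709]
-0.5 [283.7627 273.8987]
0 [230.2879 239.7746]
0.3 [196.5862 230.1356]
0.5 [175.5185 228.8406]
```

View pics/s2b.png

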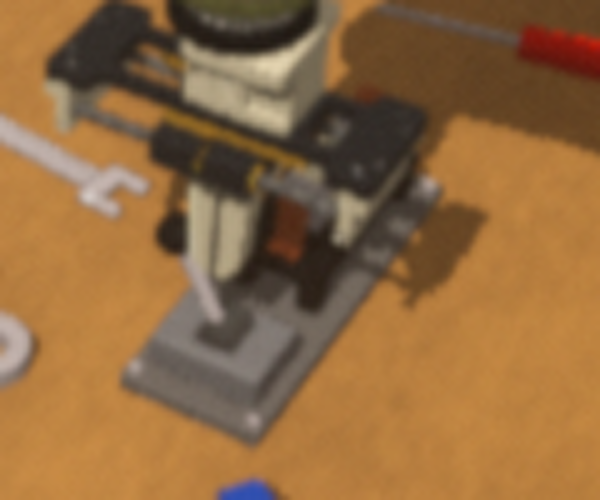

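The knob is at about (172,233) in the crop. The predicted full-on position is (175,229), and the stop force was felt. I'll retreat.

Emit:
arm_command(increments=[[0, -0.04, 0, 0, 0, 0], [0, -0.12, 0, 0, 0, 0], [0, -0.2, -0.1, 0, 0, 0], [0, -0.2, -0.3, 0, 0, 0], [0, -0.2, -0.5, 0, 0, 0]])

```text
t: 23.68
tool_pos: [0.528, -0.0684, 0.3727]
orientation: [2.31, 2.128, 0.001]
force: [1.2, -0.1, 0.7]
opening: 0.0005
gripper_force: 0.0
```

Emit:
arm_command(increments=[[-0.1, 0, -0.1, 0, 0, 0], [-0.25, 0.1, -0.1, 0, 0, 0], [-0.5, 0.2, -0.1, 0, 0, 0], [-0.75, 0.2, -0.1, 0, 0, 0], [-0.9, 0.2, -0.1, 0, 0, 0]])

```text
t: 24.3
tool_pos: [0.5525, -0.2546, 0.3903]
orientation: [-2.313, -2.126, 0.001]
force: [-0.7, -0.5, -0.6]
opening: 0.0002
gripper_force: 0.0
```

```bash
python3 - <<'E'
from h import *
s=read_state();print(s['force'],s['tool_pos'])
c=snap('wrist','w6')
cv2.imwrite('pics/w6b.png',cv2.resize(cv2.imread('pics/w6.png')[0:240,200:480],None,fx=2.4,fy=2.4,interpolation=cv2.INTER_CUBIC))
a=-.0822;p=np.array([.5469,-.1992])
W=lambda x,y:[p[0]+np.cos(a)*x-np.sin(a)*y,p[1]+np.sin(a)*x+np.cos(a)*y]
for t in(.3,.5): print(t,(w2px(c,W(.07*np.sin(t),.128)+[.034+.07*np.cos(t)])-[200,0])*2.4)
E
```

```text
[-0.689  -0.4504 -0.6006] [ 0.5525 -0.2546  0.3903]
0.3 [316.4611 -40.4511]
0.5 [352.8032 -33.4915]
```

View pics/w6b.png

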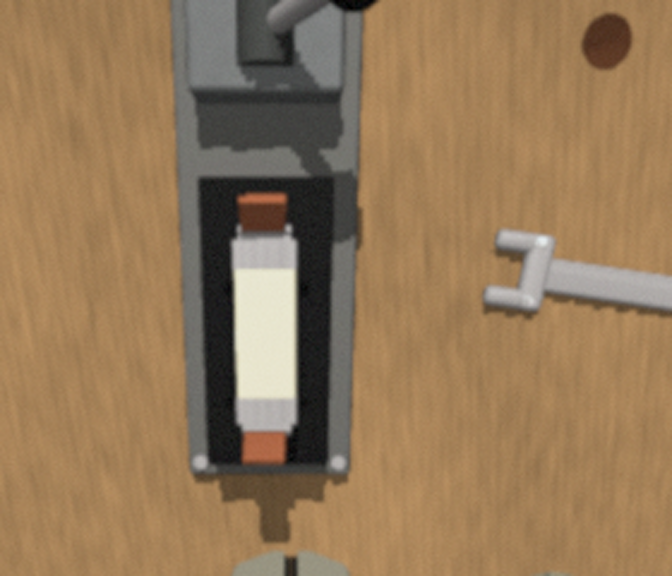

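The fuse is seated under both clips (263,210 and 263,447), and the knob at about (352,0) has the x of full on (predicted 353). The gripper is clear of everything, so I'm handing in.

```bash
python3 -c "
from plant import *
print(close_job())"
```

```text
the job is handed in; nothing more can be done
None
```

The full-size fuse is snapped in under both clips after a press of about 20 N, the lever was then pushed over to its on stop, and I handed the job in at about 24 s; no verdict was shown.

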